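# Show the hidden bolt to the bench camera in the swivel mirror

## Robot

A 7-joint arm with a two-finger parallel gripper is mounted at the origin on the work surface. World frame = base frame: x ahead of the robot, y to its left, z up, the work surface at z = 0. Lengths are in m, angles in rad, forces in N, time in s.
With the tool pointing down it reaches from about 0.425 to 0.925 m from the base axis. Payload 6.8 kg.
Tool frame: the origin (TCP) lies between the finger pads; the fingertips stand finger_overhang ahead of it and the grasp point (between the pads) lies 6 mm ahead of it (finger_overhang is the distance from the TCP to the fingertips, in m); z points along the fingers, y is the line along which they close (so a half turn about z gives the same grasp; the last joint's range is limited). The gripper opens to 85 mm and grips with 20 to 120 N. Pads are 22 mm wide; open, the fingers measure 114 mm over their backs; the gripper's body (76 mm by 85 mm) begins 54 mm behind the grasp point. The pads swing forward as they close: fully open they stand 13 mm farther back than shut.
Start: joints at [-1.298, 0.477, 0.022, 1.555, -0.011, 1.109, -0.083], TCP at [0.251, 0.627, 0.256] pointing down, gripper open.
Joint ranges: [-2.96, 2.96], [-0.34, 2.1], [-1.41, 1.46], [0.24, 2.44], [-1.37, 4.51], [0.17, 1.92], [-2.96, 2.96]. Speed limits (rad/s): [2.39, 2.39, 3.14, 3.14, 3.14, 3.14, 3.14].

## Interface

Orientations are given as a unit quaternion [w, x, y, z].
In Python, from station import * gives the robot as it stands.
- The arm moves only by the tool drive_tool, never from a script. Its argument "increments" is a list of rows, each an object of numbers: "claw": the finger opening in m, from 0 to 0.0854; "dx", "dy", "dz": the shift along the tool's x, y, z in m; "wx", "wy", "wz": the turn, a rotation vector about the tool's x, y, z in degrees. A call has 1 to 20 rows; each row shifts and turns the commanded pose from where the row before left it, along the tool's axes as they then stand; what a row does not reach is not made up. A row lasts 1/8 s, in which the tool goes at most 62.5 mm and 10.7 degrees, less where a joint would pass 70% of its speed; a pose out of reach is approached as far as the arm can. A call with a gripper value outside its range is refused whole. The fingers move at their own pace and stop on an object; "newtons" is the grip in N (left out, the last holds). Time passes only in rows, so rows that do not move let the fingers close. It gives the time, the measured TCP pose, the force, the opening and the grip force at its end, in the units of the state.
- get_obs(): the state, without advancing time (a new reading comes with each control period).
- read_camera(name): name is "side" or "top"; returns (picture, depth): 420x560x3 uint8, red, green, blue; 420x560 float32, m along the optical axis (not along the pixel's ray), 0 where there is no reading.
- calibration(name): a dict with "intrinsics" (3x3 intrinsics, pixels), "k1" (the pictures are not rectified: a ray, as slopes to the right and down, at radius r is drawn at 1 + k1 r^2 times it, then the intrinsics apply), "R" (3x3) and "t" (3): a world point X has camera coordinates R X + t. Camera axes: x right, y down, z forward; pixel columns grow to the right and rows downward; lengths in m; the calibration is good to about 2 mm. A picture is of the moment at which its call begins. calibration takes no time and is no camera call.
- hand_in(): hands the job in; it is judged then, once.
The state is a dict: "t": time; "q": joint angles; "joint_vel": joint speeds; "joint_torque": joint torques, N m; "eef_pos": TCP position; "tool_rot": TCP orientation; "contact_force": force on the tool from outside, world axes, zero at the start; "torque": the same for the moment, N m; "gripper_width": opening from 0.0 (shut) to 1.0 (fully open); "grasp_force": force on a finger pad.
Only numpy, scipy, OpenCV 4.12 (cv2) and the standard library are available. Lean on these libraries where they do the work, as an engineer would, in place of code of your own. Each camera call takes 0.05 s, during which the arm holds its last target. There are 200 camera calls.

## Task

The metal tin blocks the view of the bolt on the side of the sheet-metal box: set it down upright in the shallow steel tray and let go of it. Then turn the sprung swivel mirror by its lever post until the bench camera, looking into the mirror, sees the bolt in the middle of the glass, and finish holding the mirror still at that angle with the gripper, not letting go. Leave everything else where it is.

Things in the scene. Friction and masses are not known exactly. Their poses are not given: they have to be found in the camera images.
- stand: Fixed inspection stand: dark steel base bar (270 x 60 x 12 mm), a sprung swivel mirror at one end, a small fixed black camera (100 mm high) at the other. Origin: on the bench, on the mirror's upright hinge axis. x points from the hinge to the camera (lens 170 mm away, 75 mm above the bench, looking straight along -x at the middle of the mirror); z up.
- mirror (a joint): Turn q of the mirror about its upright hinge axis, rad: 0 (rest, against a stop) to 1.35, growing clockwise seen from above. In the stand's frame its face looks along bearing -0.175 - q (counter-clockwise from the stand's x axis), so the camera's sight line leaves it along bearing -0.35 - 2q. A spring returns it to 0 when let go (0.06 + 0.12 q N m).
- lever_post (a point): Top centre of the mirror's lever: an upright round steel post, 14 mm diameter, free from 79 to 135 mm above the bench (this point: 135), 70 mm behind the mirror's face: from the hinge axis it lies opposite to the way the face looks, and it goes round with the mirror. Below 79 mm a flat bar 12 mm wide joins it to the mirror's back.
- sight (a point): Invisible: the camera's line of sight after the mirror. Origin on the hinge axis, 75 mm above the bench; x points along the sight line as it leaves the mirror, y is level. It turns twice as far as the mirror. The upright glass (76 mm wide, 56 high; frame up to 107 mm above the bench) is centred on this origin, its face on the hinge axis.
- metal_box: Open-topped bright sheet-metal box, fixed, 100 (x) x 140 (y) x 105 mm high (108 at two folded rims). Origin: centre of its underside. The bolt projects from the middle of its +x side.
- bolt (a point): The marker: centre of the outer face of the single dark bolt (22 mm across) that sticks 22 mm out of the metal box's side, 75 mm above the bench, the same height as mirror centre and lens.
- tin: Loose plain metal tin, 52 mm diameter, straight-sided up to 96 mm, then shoulder and 22 mm wide cap up to 120 mm; 0.2 to 0.33 kg; stands upright a few centimetres in front of the bolt, between it and the mirror. Origin: centre of its underside, z along its axis.
- tray: Shallow square steel tray stuck to the bench, 120 x 120 mm outside, walls 4 mm thick and 22 mm high, floor 4 mm above the bench. Origin: centre of its underside, x and y along its sides.
- nut: Bystander, leave alone: loose hexagonal steel nut, 32 mm across, 16 mm high. Origin: underside.
- bush: Bystander, leave alone: brass bush, 28 mm diameter, 30 mm high. Origin: underside.
- bowl: Bystander, leave alone: green plastic bowl, 110 mm across, 45 mm high. Origin: underside.
- hammer: Bystander, leave alone: hammer lying down. Origin: underside.
- wrench: Bystander, leave alone: wrench lying down. Origin: underside.
- jar: Bystander, leave alone: amber glass jar, 60 mm diameter, 85 mm high. Origin: underside.
- offcut: Bystander, leave alone: flat sheet-metal offcut, 110 x 60 x 6 mm. Origin: underside.
Mind the look-alikes: they are no part of the job. Leave any brown or yellow look-alike of the metal_box alone.

How it is judged:
By the outcome, as a careful person would: the job done as asked, in the order asked, and still so for the second after the job is handed in, while the arm keeps its last pose, push and grip.
It also fails if it takes over 54 s, if anything falls off the work surface, if the arm or the gripper's body presses on something with over 40 N, if the wrist force passes 120 N, or if a joint passes its speed limit or range.

## Working session

There is one attempt and no reset: what is moved stays moved. The work goes in short steps, Python scripts to look and compute and a tool call to move; the robot and the scene stay as the last step left them, time stands still between calls to the robot, and variables do not carry over. Pictures are saved under pics/ and viewed, at most 10 in all, crops included, and the job is handed in when it is done.

Besides the shell and the picture viewer there is one more tool, called after ">>>" by a JSON object that holds its "method" and its "body", one argument or row to a line. drive_tool: Moves the arm, as the interface text tells. Its arguments: {"type":"object","properties":{"increments":{"type":"array","items":{"type":"object","properties":{"claw":{"type":"number"},"dx":{"type":"number"},"dy":{"type":"number"},"dz":{"type":"number"},"wx":{"type":"number"},"wy":{"type":"number"},"wz":{"type":"number"}}}},"newtons":{"type":"number"}},"required":["increments"]}

```bash
ls; mkdir -p pics; cat > h.py <<'E'
from station import *
import numpy as np, cv2
def grab(n):
    p,d=read_camera(n); np.savez(f'{n}.npz',p=p,d=d); return p,d
def load(n):
    z=np.load(f'{n}.npz'); return z['p'],z['d']
def slopes(n,u,v):
    c=calibration(n); K=np.array(c['intrinsics'])
    x=(np.asarray(u,float)-K[0,2])/K[0,0]; y=(np.asarray(v,float)-K[1,2])/K[1,1]
    a,b=x.copy(),y.copy()
    for _ in range(10):
        s=1+c['k1']*(a*a+b*b); a,b=x/s,y/s
    return np.stack([a,b,np.ones_like(a)],-1)
def pts(n,u,v,d):
    c=calibration(n); return (slopes(n,u,v)*np.asarray(d)[...,None]-np.array(c['t']))@np.array(c['R'])
def onplane(n,u,v,z):
    c=calibration(n); R=np.array(c['R']); C=-R.T@np.array(c['t']); r=slopes(n,u,v)@R
    return C+r*((z-C[2])/r[...,2])[...,None]
def cloud(n):
    p,d=load(n); V,U=np.mgrid[:420,:560]; return p,d,pts(n,U,V,d)
E
python3 - <<'E'
from h import *
for n in('top','side'):
    p,d=grab(n); cv2.imwrite(f'pics/{n}0.png',cv2.resize(p[...,::-1],(784,588)))
    c=calibration(n);R=np.array(c['R']);print(n,-R.T@np.array(c['t']),R.round(2).tolist(),np.array(c['intrinsics'])[0,0])
print(get_obs())
E
```

```text
pics
top [ 0.28402076 -0.03733344  1.36741558] [[-0.02, -1.0, -0.01], [-0.99, 0.02, -0.12], [0.12, 0.01, -0.99]] 490.49406627222436
side [-0.1013316  -0.67577043  0.80692337] [[0.77, -0.64, -0.02], [-0.41, -0.47, -0.78], [0.49, 0.61, -0.62]] 415.60333212841135
{'t': 0.1, 'q': array([-1.29807366,  0.47775976,  0.0223405 ,  1.55630186, -0.01150937,
        1.1093154 , -0.08310539]), 'joint_vel': array([-6.25062433e-04, -2.88275956e-03, -2.56442766e-04, -1.87178690e-03,
       -1.90676323e-03, -1.24749832e-03, -1.25453786e-05]), 'joint_torque': array([ 4.63627293e-03, -5.97755992e+01,  1.61379408e+00, -2.81953222e+01,
        1.28211486e-02,  5.09066682e-03,  4.92083473e-06]), 'eef_pos': array([0.25071279, 0.6262011 , 0.2554159 ]), 'tool_rot': array([-1.01403758e-04,  1.89256416e-01,  9.81927351e-01, -8.21934777e-04]), 'contact_force': array([ 0.73888617, -0.35333387,  0.07700924]), 'torque': array([-0.00146749, -0.02335768, -0.04941901]), 'grasp_force': 0.0, 'gripper_width': 0.9991596131962994}
```

View pics/top0.png

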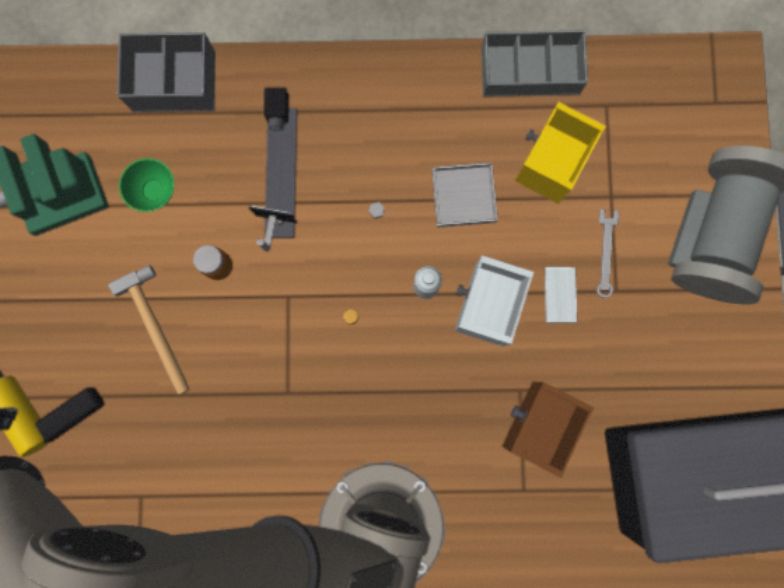

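View pics/side0.png

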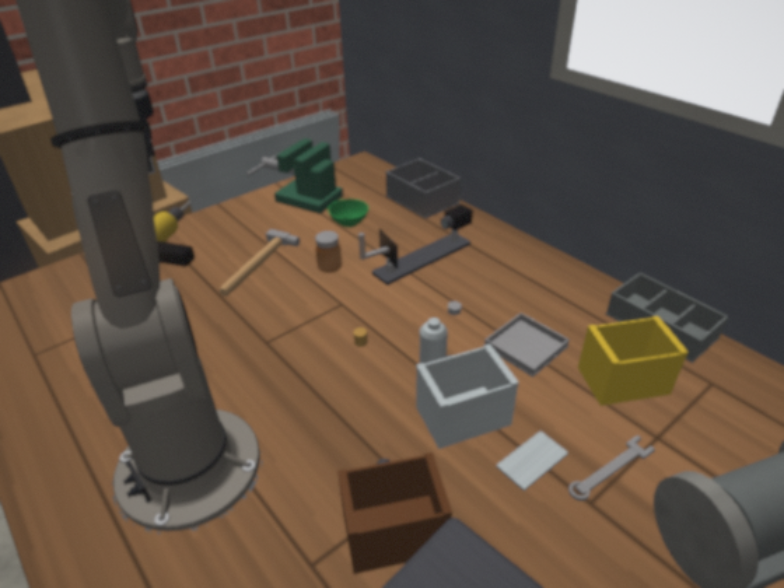

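The top view (scaled 1.4) shows the tin at (427,281), the silver box with its bolt at (497,300)/(462,291) and the tray at (465,195). The stand runs from the camera (276,105) to the mirror (272,215), with the post at (264,243). The yellow and brown boxes are the look-alikes. Next I measure these.

```bash
python3 - <<'E'
from h import *
p,d,P=cloud('top')
def box(u0,u1,v0,v1,z0,z1,name,show=True):
    m=np.zeros((420,560),bool); m[int(v0/1.4):int(v1/1.4),int(u0/1.4):int(u1/1.4)]=1
    m&=(d>0)&(P[...,2]>z0)&(P[...,2]<z1); q=P[m]
    (c,s,a)=cv2.minAreaRect(q[:,:2].astype(np.float32))
    print(name,len(q),'mean',q.mean(0).round(4),'zmax',q[:,2].max().round(3),'rect',np.round(c,4),np.round(s,4),round(a,1)); return q
box(405,450,255,305,.112,.13,'tincap')
box(405,450,255,305,.085,.13,'tintop')
box(455,540,250,350,.098,.12,'boxrim')
box(452,474,280,300,.05,.095,'bolt')
box(425,505,155,235,.015,.03,'trayrim')
box(425,505,155,235,-.01,.012,'trayfloor')
box(262,302,85,242,.006,.018,'bar')
box(260,290,85,118,.085,.115,'cam')
box(245,300,195,225,.09,.118,'mirrorframe')
box(250,280,225,252,.12,.145,'posttop')
box(425,505,155,235,-.01,.012,'x') if 0 else 0
for v in (120,150,245,255,262): print(v, end=' ')
im=cv2.resize(p[50:190,160:400,::-1],None,fx=3.3,fy=3.3,interpolation=cv2.INTER_CUBIC); cv2.imwrite('pics/topcrop.png',im)
E
```

```text
tincap 66 mean [ 0.4626 -0.0961  0.1199] zmax 0.126 rect [ 0.4628 -0.0942] [0.0288 0.024 ] 77.8
tintop 309 mean [ 0.4616 -0.0959  0.107 ] zmax 0.126 rect [ 0.4634 -0.0954] [0.0495 0.0506] 87.7
boxrim 550 mean [ 0.4205 -0.2208  0.1074] zmax 0.115 rect [ 0.4231 -0.2206] [0.1005 0.1408] 70.7
bolt 64 mean [ 0.4429 -0.1628  0.0827] zmax 0.092 rect [ 0.4487 -0.1649] [0.022  0.0372] 70.0
trayrim 300 mean [ 0.6466 -0.178   0.0219] zmax 0.03 rect [ 0.646  -0.1765] [0.122  0.1208] 4.1
trayfloor 2881 mean [ 0.652  -0.1755  0.0032] zmax 0.012 rect [ 0.6532 -0.1767] [0.161  0.1666] 88.8
bar 1477 mean [0.6978 0.1938 0.0128] zmax 0.018 rect [0.7278 0.1952] [0.3242 0.078 ] 0.3
cam 350 mean [0.8134 0.193  0.0955] zmax 0.104 rect [0.8141 0.1937] [0.0445 0.0585] 89.6
mirrorframe 111 mean [0.5963 0.1988 0.1042] zmax 0.114 rect [0.5974 0.1979] [0.0814 0.0087] 78.8
posttop 29 mean [0.531  0.2115 0.1334] zmax 0.141 rect [0.5314 0.2121] [0.0118 0.0109] 86.5
120 150 245 255 262
```

View pics/topcrop.png

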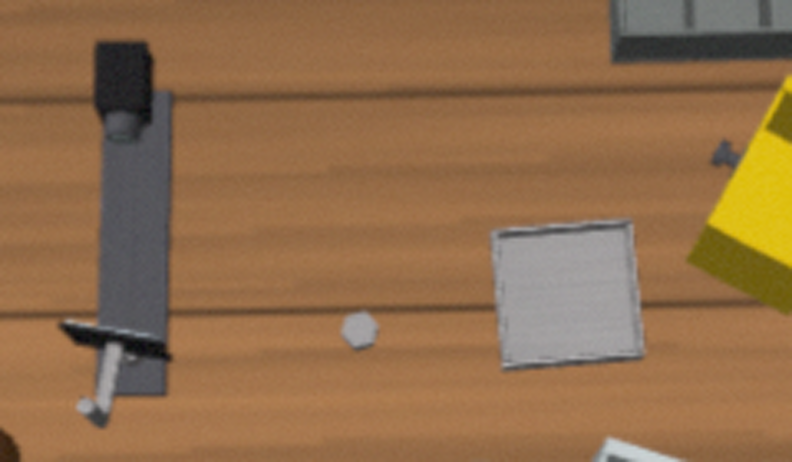

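Sizes and heights agree with the given figures: cap 0.120, rim 100.5x141, tray 121, post 0.134. The hinge is about (0.600,0.198) and the bolt about (0.447,-0.153). Now I move above the tin.

>>> {"method": "drive_tool", "body": {
  "increments": [
    {"dx": -0.02, "dy": -0.012, "claw": 0.085},
    {"dx": -0.042, "dy": -0.024},
    {"dx": -0.042, "dy": -0.024},
    {"dx": -0.042, "dy": -0.024},
    {"dx": -0.042, "dy": -0.024},
    {"dx": -0.042, "dy": -0.024},
    {"dx": -0.042, "dy": -0.024},
    {"dx": -0.042, "dy": -0.024},
    {"dx": -0.042, "dy": -0.024},
    {"dx": -0.042, "dy": -0.024},
    {"dx": -0.025, "dy": -0.035},
    {"dx": -0.007, "dy": -0.05},
    {"dx": -0.007, "dy": -0.05},
    {"dx": -0.007, "dy": -0.05},
    {"dx": -0.007, "dy": -0.05},
    {"dx": -0.007, "dy": -0.05},
    {"dx": -0.007, "dy": -0.05},
    {"dx": -0.003, "dy": -0.025},
    {}
  ]
}}

```text
schema error: expected keys claw, dx, dy, dz, wx, wy, wz
```

>>> {"method": "drive_tool", "body": {
  "increments": [
    {"wz": 8},
    {"wz": 10},
    {"wz": 10},
    {"wz": 10},
    {"wz": 10},
    {"wz": 10},
    {"wz": 10},
    {"wz": 10},
    {"wz": 9.5},
    {}
  ]
}}

```text
schema error: expected keys claw, dx, dy, dz, wx, wy, wz
```

```bash
cat >> h.py <<'E'
from scipy.spatial.transform import Rotation as Rn
def rel(target, yaw_y=None):
    """tool-frame shift to target (TCP) and the turn about tool z to bring tool y to world angle yaw_y (deg)"""
    o=get_obs(); q=o['tool_rot']; R=Rn.from_quat([*q[1:],q[0]]).as_matrix()
    print('t',round(o['t'],2),'tcp',o['eef_pos'].round(4),'y',round(np.degrees(np.arctan2(R[1,1],R[0,1])),2),'z',R[:,2].round(4),'F',o['contact_force'].round(1),'w',round(o['gripper_width'],3),'g',round(o['grasp_force'],1),'q7',o['q'][6].round(2))
    print('shift',(R.T@(np.array(target)-o['eef_pos'])).round(4), 'wz', None if yaw_y is None else round(-((yaw_y-np.degrees(np.arctan2(R[1,1],R[0,1]))+90)%180-90),2))
E
python3 - <<'E'
from h import *
rel([.463,-.0955,.084],-19.3)
import station; print([ (k,getattr(station,k)) for k in dir(station) if 'over' in k.lower()])
# bar edge fit
p,d=load('top'); g=cv2.GaussianBlur(p,(3,3),0).astype(int)
L=[];Rr=[]
for v in range(82,140,2):
    row=g[v]; m=(row[:,0]-row[:,2]<15)&(row.sum(1)<330); m[:185]=0;m[225:]=0
    # subpixel edges by red channel crossing 100
    r=row[:,0]; ii=np.where(m)[0]
    if len(ii)<8: continue
    def cr(i,s):
        while r[i]<100: i+=s
        return i-s*(r[i]-100)/(r[i]-r[i-s])
    L.append(onplane('top',cr(ii[0]+1,-1),v,.012));Rr.append(onplane('top',cr(ii[-1]-1,1),v,.012))
for e in(L,Rr):
    e=np.array(e); k=np.polyfit(e[:,0],e[:,1],1); r=e[:,1]-np.polyval(k,e[:,0]); k=np.polyfit(e[abs(r)<.002,0],e[abs(r)<.002,1],1); print(len(e),k,np.polyval(k,.6),r.std())
E
```

```text
t 0.1 tcp [0.2507 0.6262 0.2554] y 68.18 z [-5.0e-04 -1.6e-03 -1.0e+00] F [ 0.7 -0.4  0.1] w 0.999 g 0.0 q7 -0.08
shift [-0.4653 -0.5908  0.1724] wz 87.48
[('finger_overhang', 0.025)]
29 [-0.00753324  0.2280978 ] 0.22357785421280407 0.002027880371302429
29 [-0.02541458  0.18371698] 0.16846822898564393 0.000373261213563579
```

>>> {"method": "drive_tool", "body": {
  "increments": [
    {"claw": 0.085, "dx": -0.02, "dy": -0.012, "dz": 0, "wx": 0, "wy": 0, "wz": 0},
    {"claw": 0.085, "dx": -0.042, "dy": -0.024, "dz": 0, "wx": 0, "wy": 0, "wz": 0},
    {"claw": 0.085, "dx": -0.042, "dy": -0.024, "dz": 0, "wx": 0, "wy": 0, "wz": 0},
    {"claw": 0.085, "dx": -0.042, "dy": -0.024, "dz": 0, "wx": 0, "wy": 0, "wz": 0},
    {"claw": 0.085, "dx": -0.042, "dy": -0.024, "dz": 0, "wx": 0, "wy": 0, "wz": 0},
    {"claw": 0.085, "dx": -0.042, "dy": -0.024, "dz": 0, "wx": 0, "wy": 0, "wz": 0},
    {"claw": 0.085, "dx": -0.042, "dy": -0.024, "dz": 0, "wx": 0, "wy": 0, "wz": 0},
    {"claw": 0.085, "dx": -0.042, "dy": -0.024, "dz": 0, "wx": 0, "wy": 0, "wz": 0},
    {"claw": 0.085, "dx": -0.042, "dy": -0.024, "dz": 0, "wx": 0, "wy": 0, "wz": 0},
    {"claw": 0.085, "dx": -0.042, "dy": -0.024, "dz": 0, "wx": 0, "wy": 0, "wz": 0},
    {"claw": 0.085, "dx": -0.025, "dy": -0.035, "dz": 0, "wx": 0, "wy": 0, "wz": 0},
    {"claw": 0.085, "dx": -0.007, "dy": -0.05, "dz": 0, "wx": 0, "wy": 0, "wz": 0},
    {"claw": 0.085, "dx": -0.007, "dy": -0.05, "dz": 0, "wx": 0, "wy": 0, "wz": 0},
    {"claw": 0.085, "dx": -0.007, "dy": -0.05, "dz": 0, "wx": 0, "wy": 0, "wz": 0},
    {"claw": 0.085, "dx": -0.007, "dy": -0.05, "dz": 0, "wx": 0, "wy": 0, "wz": 0},
    {"claw": 0.085, "dx": -0.007, "dy": -0.05, "dz": 0, "wx": 0, "wy": 0, "wz": 0},
    {"claw": 0.085, "dx": -0.007, "dy": -0.05, "dz": 0, "wx": 0, "wy": 0, "wz": 0},
    {"claw": 0.085, "dx": -0.003, "dy": -0.025, "dz": 0, "wx": 0, "wy": 0, "wz": 0},
    {"claw": 0.085, "dx": 0, "dy": 0, "dz": 0, "wx": 0, "wy": 0, "wz": 0}
  ]
}}

```text
t: 2.48
eef_pos: [0.4651, -0.0964, 0.2563]
tool_rot: [-0.0, 0.192, 0.981, -0.0]
contact_force: [0.4, -0.5, 0.9]
gripper_width: 0.997
grasp_force: 0.0
```

>>> {"method": "drive_tool", "body": {
  "increments": [
    {"claw": 0.085, "dx": 0, "dy": 0, "dz": 0, "wx": 0, "wy": 0, "wz": 7.5},
    {"claw": 0.085, "dx": 0, "dy": 0, "dz": 0, "wx": 0, "wy": 0, "wz": 10},
    {"claw": 0.085, "dx": 0, "dy": 0, "dz": 0, "wx": 0, "wy": 0, "wz": 10},
    {"claw": 0.085, "dx": 0, "dy": 0, "dz": 0, "wx": 0, "wy": 0, "wz": 10},
    {"claw": 0.085, "dx": 0, "dy": 0, "dz": 0, "wx": 0, "wy": 0, "wz": 10},
    {"claw": 0.085, "dx": 0, "dy": 0, "dz": 0, "wx": 0, "wy": 0, "wz": 10},
    {"claw": 0.085, "dx": 0, "dy": 0, "dz": 0, "wx": 0, "wy": 0, "wz": 10},
    {"claw": 0.085, "dx": 0, "dy": 0, "dz": 0, "wx": 0, "wy": 0, "wz": 10},
    {"claw": 0.085, "dx": 0, "dy": 0, "dz": 0, "wx": 0, "wy": 0, "wz": 10},
    {"claw": 0.085, "dx": 0, "dy": 0, "dz": 0, "wx": 0, "wy": 0, "wz": 0},
    {"claw": 0.085, "dx": 0, "dy": 0, "dz": 0, "wx": 0, "wy": 0, "wz": 0}
  ]
}}

```text
t: 3.85
eef_pos: [0.4667, -0.0928, 0.2562]
tool_rot: [-0.0, 0.815, 0.58, 0.0]
contact_force: [0.7, -0.8, -0.1]
gripper_width: 0.995
grasp_force: 0.0
```

```bash
python3 - <<'E'
from h import *
rel([.463,-.0955,.084],-19.3)
E
```

```text
t 3.85 tcp [ 0.4667 -0.0928  0.2562] y -19.09 z [-1.e-04  2.e-04 -1.e+00] F [ 0.7 -0.8 -0.1] w 0.995 g 0.0 q7 -0.17
shift [-0.0038 -0.0026  0.1722] wz 0.21
```

>>> {"method": "drive_tool", "body": {
  "increments": [
    {"claw": 0.085, "dx": -0.004, "dy": -0.0025, "dz": 0.02, "wx": 0, "wy": 0, "wz": 0.2},
    {"claw": 0.085, "dx": 0, "dy": 0, "dz": 0.03, "wx": 0, "wy": 0, "wz": 0},
    {"claw": 0.085, "dx": 0, "dy": 0, "dz": 0.03, "wx": 0, "wy": 0, "wz": 0},
    {"claw": 0.085, "dx": 0, "dy": 0, "dz": 0.03, "wx": 0, "wy": 0, "wz": 0},
    {"claw": 0.085, "dx": 0, "dy": 0, "dz": 0.03, "wx": 0, "wy": 0, "wz": 0},
    {"claw": 0.085, "dx": 0, "dy": 0, "dz": 0.02, "wx": 0, "wy": 0, "wz": 0},
    {"claw": 0.085, "dx": 0, "dy": 0, "dz": 0.012, "wx": 0, "wy": 0, "wz": 0},
    {"claw": 0.085, "dx": 0, "dy": 0, "dz": 0, "wx": 0, "wy": 0, "wz": 0},
    {"claw": 0.085, "dx": 0, "dy": 0, "dz": 0, "wx": 0, "wy": 0, "wz": 0}
  ]
}}

```text
t: 4.97
eef_pos: [0.4637, -0.0962, 0.0849]
tool_rot: [0.0, 0.817, 0.577, 0.001]
contact_force: [0.0, -0.1, 0.2]
gripper_width: 0.995
grasp_force: 0.0
```

>>> {"method": "drive_tool", "body": {
  "increments": [
    {"claw": 0.06, "dx": 0, "dy": 0, "dz": 0, "wx": 0, "wy": 0, "wz": 0},
    {"claw": 0.055, "dx": 0, "dy": 0, "dz": 0, "wx": 0, "wy": 0, "wz": 0},
    {"claw": 0.05, "dx": 0, "dy": 0, "dz": 0, "wx": 0, "wy": 0, "wz": 0},
    {"claw": 0.04, "dx": 0, "dy": 0, "dz": 0, "wx": 0, "wy": 0, "wz": 0},
    {"claw": 0.04, "dx": 0, "dy": 0, "dz": 0, "wx": 0, "wy": 0, "wz": 0},
    {"claw": 0.04, "dx": 0, "dy": 0, "dz": 0, "wx": 0, "wy": 0, "wz": 0},
    {"claw": 0.04, "dx": 0, "dy": 0, "dz": 0, "wx": 0, "wy": 0, "wz": 0},
    {"claw": 0.04, "dx": 0, "dy": 0, "dz": 0, "wx": 0, "wy": 0, "wz": 0}
  ],
  "newtons": 50
}}

```text
t: 5.98
eef_pos: [0.4632, -0.096, 0.085]
tool_rot: [-0.0, 0.817, 0.577, 0.0]
contact_force: [-2.1, 0.3, 8.2]
gripper_width: 0.595
grasp_force: 50.2
```

>>> {"method": "drive_tool", "body": {
  "increments": [
    {"claw": 0.04, "dx": 0, "dy": 0, "dz": -0.015, "wx": 0, "wy": 0, "wz": 0},
    {"claw": 0.04, "dx": 0, "dy": 0, "dz": -0.025, "wx": 0, "wy": 0, "wz": 0},
    {"claw": 0.04, "dx": 0, "dy": 0, "dz": -0.025, "wx": 0, "wy": 0, "wz": 0},
    {"claw": 0.04, "dx": 0, "dy": 0, "dz": -0.015, "wx": 0, "wy": 0, "wz": 0},
    {"claw": 0.04, "dx": 0, "dy": 0, "dz": 0, "wx": 0, "wy": 0, "wz": 0}
  ]
}}

```text
t: 6.6
eef_pos: [0.4637, -0.096, 0.1653]
tool_rot: [0.001, 0.817, 0.577, 0.001]
contact_force: [0.2, 0.3, -3.3]
gripper_width: 0.593
grasp_force: 52.7
```

```bash
python3 - <<'E'
from h import *
rel([.646,-.1765,.16],None)
E
```

```text
t 6.6 tcp [ 0.4637 -0.096   0.1653] y -19.5 z [ 2.4e-03  3.0e-04 -1.0e+00] F [ 0.2  0.3 -3.3] w 0.593 g 52.7 q7 -0.06
shift [-0.015   0.1987  0.0057] wz None
```

>>> {"method": "drive_tool", "body": {
  "increments": [
    {"claw": 0.04, "dx": -0.002, "dy": 0.02, "dz": 0, "wx": 0, "wy": 0, "wz": 0},
    {"claw": 0.04, "dx": -0.003, "dy": 0.04, "dz": 0, "wx": 0, "wy": 0, "wz": 0},
    {"claw": 0.04, "dx": -0.003, "dy": 0.04, "dz": 0, "wx": 0, "wy": 0, "wz": 0},
    {"claw": 0.04, "dx": -0.003, "dy": 0.04, "dz": 0, "wx": 0, "wy": 0, "wz": 0},
    {"claw": 0.04, "dx": -0.003, "dy": 0.039, "dz": 0, "wx": 0, "wy": 0, "wz": 0},
    {"claw": 0.04, "dx": -0.001, "dy": 0.02, "dz": 0, "wx": 0, "wy": 0, "wz": 0},
    {"claw": 0.04, "dx": 0, "dy": 0, "dz": 0, "wx": 0, "wy": 0, "wz": 0},
    {"claw": 0.04, "dx": 0, "dy": 0, "dz": 0.02, "wx": 0, "wy": 0, "wz": 0},
    {"claw": 0.04, "dx": 0, "dy": 0, "dz": 0.025, "wx": 0, "wy": 0, "wz": 0},
    {"claw": 0.04, "dx": 0, "dy": 0, "dz": 0.015, "wx": 0, "wy": 0, "wz": 0},
    {"claw": 0.04, "dx": 0, "dy": 0, "dz": 0.008, "wx": 0, "wy": 0, "wz": 0},
    {"claw": 0.04, "dx": 0, "dy": 0, "dz": 0, "wx": 0, "wy": 0, "wz": 0},
    {"claw": 0.04, "dx": 0, "dy": 0, "dz": 0, "wx": 0, "wy": 0, "wz": 0}
  ]
}}

```text
t: 8.22
eef_pos: [0.6462, -0.1769, 0.0971]
tool_rot: [0.001, 0.817, 0.577, 0.0]
contact_force: [-0.7, 0.5, -2.8]
gripper_width: 0.596
grasp_force: 52.9
```

```bash
python3 - <<'E'
from h import *
rel([.646,-.1765,.089],None)
E
```

```text
t 8.22 tcp [ 0.6462 -0.1769  0.0971] y -19.52 z [ 1.4e-03 -3.0e-04 -1.0e+00] F [-0.7  0.5 -2.8] w 0.596 g 52.9 q7 0.13
shift [ 0.0004 -0.0003  0.0081] wz None
```

>>> {"method": "drive_tool", "body": {
  "increments": [
    {"claw": 0.04, "dx": 0, "dy": 0, "dz": 0.004, "wx": 0, "wy": 0, "wz": 0},
    {"claw": 0.04, "dx": 0, "dy": 0, "dz": 0.002, "wx": 0, "wy": 0, "wz": 0},
    {"claw": 0.04, "dx": 0, "dy": 0, "dz": 0.001, "wx": 0, "wy": 0, "wz": 0},
    {"claw": 0.04, "dx": 0, "dy": 0, "dz": 0.001, "wx": 0, "wy": 0, "wz": 0},
    {"claw": 0.04, "dx": 0, "dy": 0, "dz": 0, "wx": 0, "wy": 0, "wz": 0}
  ]
}}

```text
t: 8.85
eef_pos: [0.6457, -0.1767, 0.0892]
tool_rot: [-0.0, 0.817, 0.577, 0.0]
contact_force: [-3.7, 0.4, 4.9]
gripper_width: 0.595
grasp_force: 53.5
```

>>> {"method": "drive_tool", "body": {
  "increments": [
    {"claw": 0.06, "dx": 0, "dy": 0, "dz": 0, "wx": 0, "wy": 0, "wz": 0},
    {"claw": 0.085, "dx": 0, "dy": 0, "dz": 0, "wx": 0, "wy": 0, "wz": 0},
    {"claw": 0.085, "dx": 0, "dy": 0, "dz": 0, "wx": 0, "wy": 0, "wz": 0},
    {"claw": 0.085, "dx": 0, "dy": 0, "dz": 0, "wx": 0, "wy": 0, "wz": 0},
    {"claw": 0.085, "dx": 0, "dy": 0, "dz": 0, "wx": 0, "wy": 0, "wz": 0},
    {"claw": 0.085, "dx": 0, "dy": 0, "dz": -0.02, "wx": 0, "wy": 0, "wz": 0},
    {"claw": 0.085, "dx": 0, "dy": 0, "dz": -0.04, "wx": 0, "wy": 0, "wz": 0},
    {"claw": 0.085, "dx": 0, "dy": 0, "dz": -0.05, "wx": 0, "wy": 0, "wz": 0},
    {"claw": 0.085, "dx": 0, "dy": 0, "dz": -0.05, "wx": 0, "wy": 0, "wz": 0},
    {"claw": 0.085, "dx": 0, "dy": 0, "dz": 0, "wx": 0, "wy": 0, "wz": -7},
    {"claw": 0.085, "dx": 0, "dy": 0, "dz": 0, "wx": 0, "wy": 0, "wz": -10},
    {"claw": 0.085, "dx": 0, "dy": 0, "dz": 0, "wx": 0, "wy": 0, "wz": -10},
    {"claw": 0.085, "dx": 0, "dy": 0, "dz": 0, "wx": 0, "wy": 0, "wz": -10},
    {"claw": 0.085, "dx": 0, "dy": 0, "dz": 0, "wx": 0, "wy": 0, "wz": -10},
    {"claw": 0.085, "dx": 0, "dy": 0, "dz": 0, "wx": 0, "wy": 0, "wz": -10},
    {"claw": 0.085, "dx": 0, "dy": 0, "dz": 0, "wx": 0, "wy": 0, "wz": -10},
    {"claw": 0.085, "dx": 0, "dy": 0, "dz": 0, "wx": 0, "wy": 0, "wz": -10},
    {"claw": 0.085, "dx": 0, "dy": 0, "dz": 0, "wx": 0, "wy": 0, "wz": -10},
    {"claw": 0.085, "dx": 0, "dy": 0, "dz": 0, "wx": 0, "wy": 0, "wz": -10},
    {"claw": 0.06, "dx": 0, "dy": 0, "dz": 0, "wx": 0, "wy": 0, "wz": 0}
  ]
}}

```text
t: 11.35
eef_pos: [0.6457, -0.1773, 0.2497]
tool_rot: [0.001, 0.11, 0.994, -0.0]
contact_force: [-0.1, -0.1, 0.6]
gripper_width: 0.817
grasp_force: 0.0
```

```bash
python3 - <<'E'
from h import *
rel([.5315,.2121,.25],78.5)
p,d=grab('side'); cv2.imwrite('pics/side1.png',cv2.resize(p[120:420,200:560,::-1],(720,600)))
p,d,P=cloud('side')
m=(d>0)&(abs(P[...,0]-.646)<.06)&(abs(P[...,1]+.1765)<.06)&(P[...,2]>.04)&(P[...,2]<.14)
print(P[m].max(0),P[m].min(0)); m&=P[...,2]>.115; print('cap',P[m].mean(0),m.sum())
E
```

```text
t 11.35 tcp [ 0.6457 -0.1773  0.2497] y 77.35 z [ 1.5e-03 -5.0e-04 -1.0e+00] F [-0.1 -0.1  0.6] w 0.817 g 0.0 q7 1.58
shift [ 0.1967  0.355  -0.0006] wz -1.15
[ 0.66166471 -0.15199639  0.12676392] [ 0.61338851 -0.20219838  0.04008462]
cap [ 0.6397206  -0.17675218  0.12146996] 49
```

View pics/side1.png

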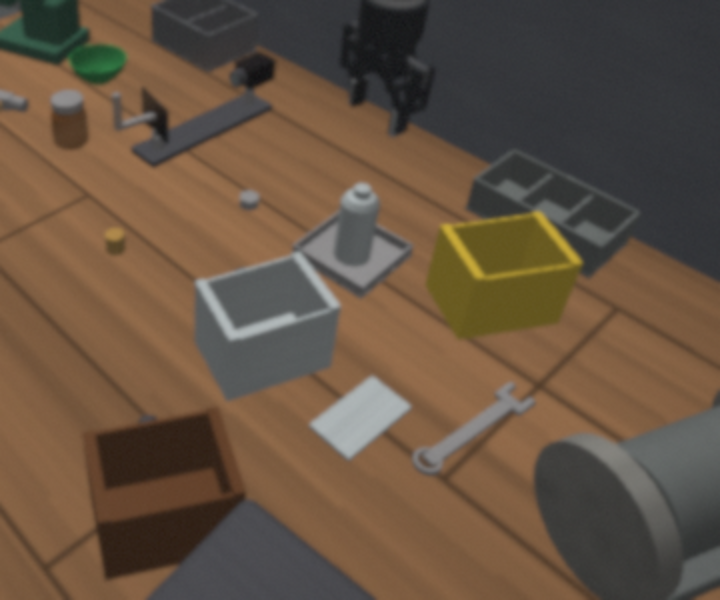

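The picture shows the tin upright in the tray at crop pixel (355,225), with the mirror and post still at rest near (130,115). Now I go above the post.

>>> {"method": "drive_tool", "body": {
  "increments": [
    {"claw": 0.05, "dx": 0.011, "dy": 0.02, "dz": 0, "wx": 0, "wy": 0, "wz": -1.1},
    {"claw": 0.05, "dx": 0.022, "dy": 0.04, "dz": 0, "wx": 0, "wy": 0, "wz": 0},
    {"claw": 0.05, "dx": 0.022, "dy": 0.04, "dz": 0, "wx": 0, "wy": 0, "wz": 0},
    {"claw": 0.05, "dx": 0.022, "dy": 0.04, "dz": 0, "wx": 0, "wy": 0, "wz": 0},
    {"claw": 0.05, "dx": 0.022, "dy": 0.04, "dz": 0, "wx": 0, "wy": 0, "wz": 0},
    {"claw": 0.05, "dx": 0.022, "dy": 0.04, "dz": 0, "wx": 0, "wy": 0, "wz": 0},
    {"claw": 0.05, "dx": 0.022, "dy": 0.04, "dz": 0, "wx": 0, "wy": 0, "wz": 0},
    {"claw": 0.05, "dx": 0.022, "dy": 0.04, "dz": 0, "wx": 0, "wy": 0, "wz": 0},
    {"claw": 0.05, "dx": 0.022, "dy": 0.04, "dz": 0, "wx": 0, "wy": 0, "wz": 0},
    {"claw": 0.05, "dx": 0.01, "dy": 0.015, "dz": 0, "wx": 0, "wy": 0, "wz": 0},
    {"claw": 0.05, "dx": 0, "dy": 0, "dz": 0, "wx": 0, "wy": 0, "wz": 0},
    {"claw": 0.05, "dx": 0, "dy": 0, "dz": 0, "wx": 0, "wy": 0, "wz": 0}
  ]
}}

```text
t: 12.9
eef_pos: [0.5237, 0.2086, 0.2483]
tool_rot: [0.0, 0.101, 0.995, -0.0]
contact_force: [0.3, -1.3, 0.7]
gripper_width: 0.586
grasp_force: 0.0
```

```bash
python3 - <<'E'
from h import *
rel([.5315,.2121,.122],78.5)
p,d,P=cloud('side')  # second measurement of the post
for z0,z1 in((.1,.145),):
    m=(d>0)&(np.hypot(P[...,0]-.5315,P[...,1]-.2121)<.03)&(P[...,2]>z0)&(P[...,2]<z1); print(m.sum(),P[m].mean(0),P[m].max(0))
p,d,P=cloud('top'); m=(d>0)&(abs(P[...,0]-.52)<.06)&(abs(P[...,1]-.3)<.06)&(P[...,2]>.07)&(P[...,2]<.1); print('jar',m.sum(),P[m].mean(0),P[m].min(0),P[m].max(0))
E
```

```text
t 12.9 tcp [0.5237 0.2086 0.2483] y 78.45 z [ 2.e-04 -1.e-03 -1.e+00] F [ 0.3 -1.3  0.7] w 0.586 g 0.0 q7 0.87
shift [-0.0069  0.0051  0.1263] wz -0.05
47 [0.5281788  0.20853879 0.12100659] [0.53595469 0.21823215 0.13599603]
jar 329 [0.510855   0.32083876 0.08533278] [0.48603057 0.29480751 0.07138637] [0.5388416  0.34825841 0.09350375]
```

>>> {"method": "drive_tool", "body": {
  "increments": [
    {"claw": 0.05, "dx": -0.007, "dy": 0.005, "dz": 0.015, "wx": 0, "wy": 0, "wz": 0},
    {"claw": 0.05, "dx": 0, "dy": 0, "dz": 0.025, "wx": 0, "wy": 0, "wz": 0},
    {"claw": 0.05, "dx": 0, "dy": 0, "dz": 0.025, "wx": 0, "wy": 0, "wz": 0},
    {"claw": 0.05, "dx": 0, "dy": 0, "dz": 0.025, "wx": 0, "wy": 0, "wz": 0},
    {"claw": 0.05, "dx": 0, "dy": 0, "dz": 0.025, "wx": 0, "wy": 0, "wz": 0},
    {"claw": 0.05, "dx": 0, "dy": 0, "dz": 0.011, "wx": 0, "wy": 0, "wz": 0},
    {"claw": 0.05, "dx": 0, "dy": 0, "dz": 0, "wx": 0, "wy": 0, "wz": 0},
    {"claw": 0.05, "dx": 0, "dy": 0, "dz": 0, "wx": 0, "wy": 0, "wz": 0}
  ]
}}

```text
t: 13.9
eef_pos: [0.5319, 0.2139, 0.123]
tool_rot: [0.001, 0.1, 0.995, 0.0]
contact_force: [-0.6, 0.0, -0.4]
gripper_width: 0.586
grasp_force: 0.0
```

>>> {"method": "drive_tool", "body": {
  "increments": [
    {"claw": 0.03, "dx": 0, "dy": 0, "dz": 0, "wx": 0, "wy": 0, "wz": 0},
    {"claw": 0.02, "dx": 0, "dy": 0, "dz": 0, "wx": 0, "wy": 0, "wz": 0},
    {"claw": 0.01, "dx": 0, "dy": 0, "dz": 0, "wx": 0, "wy": 0, "wz": 0},
    {"claw": 0.005, "dx": 0, "dy": 0, "dz": 0, "wx": 0, "wy": 0, "wz": 0},
    {"claw": 0.005, "dx": 0, "dy": 0, "dz": 0, "wx": 0, "wy": 0, "wz": 0},
    {"claw": 0.005, "dx": 0, "dy": 0, "dz": 0, "wx": 0, "wy": 0, "wz": 0},
    {"claw": 0.005, "dx": 0, "dy": 0, "dz": 0, "wx": 0, "wy": 0, "wz": 0}
  ],
  "newtons": 40
}}

```text
t: 14.78
eef_pos: [0.5313, 0.2139, 0.1228]
tool_rot: [0.0, 0.1, 0.995, 0.0]
contact_force: [-1.7, -2.2, 6.2]
gripper_width: 0.151
grasp_force: 38.9
```

```bash
python3 - <<'E'
from h import *
rel([.5315,.2121,.122],78.5)
E
```

```text
t 14.78 tcp [0.5313 0.2139 0.1228] y 78.57 z [ 3.e-04  2.e-04 -1.e+00] F [-1.7 -2.2  6.2] w 0.151 g 38.9 q7 0.86
shift [-0.0006 -0.0017  0.0008] wz 0.07
```

>>> {"method": "drive_tool", "body": {
  "increments": [
    {"claw": 0.005, "dx": 0, "dy": -0.0005, "dz": 0, "wx": 0, "wy": 0, "wz": 0},
    {"claw": 0.005, "dx": 0, "dy": 0, "dz": 0, "wx": 0, "wy": 0, "wz": 0}
  ]
}}

```text
t: 15.02
eef_pos: [0.5312, 0.2137, 0.1229]
tool_rot: [0.0, 0.099, 0.995, 0.0]
contact_force: [-1.8, 0.2, 5.2]
gripper_width: 0.152
grasp_force: 38.9
```

>>> {"method": "drive_tool", "body": {
  "increments": [
    {"claw": 0.005, "dx": 0, "dy": -0.0005, "dz": 0, "wx": 0, "wy": 0, "wz": 0},
    {"claw": 0.005, "dx": 0, "dy": 0, "dz": 0, "wx": 0, "wy": 0, "wz": 0}
  ]
}}

```text
t: 15.28
eef_pos: [0.5312, 0.2134, 0.1229]
tool_rot: [0.0, 0.099, 0.995, 0.0]
contact_force: [-0.4, 0.3, 5.8]
gripper_width: 0.146
grasp_force: 38.9
```

>>> {"method": "drive_tool", "body": {
  "increments": [
    {"claw": 0.005, "dx": 0, "dy": -0.0005, "dz": 0, "wx": 0, "wy": 0, "wz": 0},
    {"claw": 0.005, "dx": 0, "dy": 0, "dz": 0, "wx": 0, "wy": 0, "wz": 0}
  ]
}}

```text
t: 15.52
eef_pos: [0.5311, 0.2132, 0.1229]
tool_rot: [0.0, 0.099, 0.995, 0.001]
contact_force: [-0.9, 0.7, 5.2]
gripper_width: 0.153
grasp_force: 38.9
```

>>> {"method": "drive_tool", "body": {
  "increments": [
    {"claw": 0.005, "dx": 0, "dy": -0.001, "dz": 0, "wx": 0, "wy": 0, "wz": 0},
    {"claw": 0.005, "dx": 0, "dy": 0, "dz": 0, "wx": 0, "wy": 0, "wz": 0},
    {"claw": 0.005, "dx": 0, "dy": 0, "dz": 0, "wx": 0, "wy": 0, "wz": 0}
  ]
}}

```text
t: 15.9
eef_pos: [0.531, 0.2124, 0.1229]
tool_rot: [0.001, 0.099, 0.995, 0.001]
contact_force: [-1.4, 2.0, 4.9]
gripper_width: 0.149
grasp_force: 39.0
```

>>> {"method": "drive_tool", "body": {
  "increments": [
    {"claw": 0.005, "dx": 0, "dy": -0.001, "dz": 0, "wx": 0, "wy": 0, "wz": 0},
    {"claw": 0.005, "dx": 0, "dy": 0, "dz": 0, "wx": 0, "wy": 0, "wz": 0},
    {"claw": 0.005, "dx": 0, "dy": 0, "dz": 0, "wx": 0, "wy": 0, "wz": 0}
  ]
}}

```text
t: 16.27
eef_pos: [0.5308, 0.2118, 0.1228]
tool_rot: [0.001, 0.099, 0.995, 0.001]
contact_force: [-0.9, 2.5, 5.3]
gripper_width: 0.152
grasp_force: 39.0
```

>>> {"method": "drive_tool", "body": {
  "increments": [
    {"claw": 0.005, "dx": 0, "dy": 0.002, "dz": 0, "wx": 0, "wy": 0, "wz": 0},
    {"claw": 0.005, "dx": -0.0002, "dy": 0.0049, "dz": 0, "wx": 0, "wy": 0, "wz": 4},
    {"claw": 0.005, "dx": -0.0002, "dy": 0.0049, "dz": 0, "wx": 0, "wy": 0, "wz": 4},
    {"claw": 0.005, "dx": -0.0002, "dy": 0.0049, "dz": 0, "wx": 0, "wy": 0, "wz": 4},
    {"claw": 0.005, "dx": -0.0002, "dy": 0.0049, "dz": 0, "wx": 0, "wy": 0, "wz": 4},
    {"claw": 0.005, "dx": -0.0002, "dy": 0.0049, "dz": 0, "wx": 0, "wy": 0, "wz": 4},
    {"claw": 0.005, "dx": -0.0002, "dy": 0.0049, "dz": 0, "wx": 0, "wy": 0, "wz": 4},
    {"claw": 0.005, "dx": 0, "dy": 0, "dz": 0, "wx": 0, "wy": 0, "wz": 0},
    {"claw": 0.005, "dx": 0, "dy": 0, "dz": 0, "wx": 0, "wy": 0, "wz": 0}
  ]
}}

```text
t: 17.4
eef_pos: [0.543, 0.2397, 0.1228]
tool_rot: [0.0, 0.304, 0.953, 0.001]
contact_force: [-1.2, 1.3, 6.2]
gripper_width: 0.154
grasp_force: 39.2
```

```bash
python3 - <<'E'
from h import *
H=np.array([.6,.1982])
e=get_obs()['eef_pos'][:2]-H; print('r',np.hypot(*e),'q',-.2-(np.arctan2(-e[1],-e[0])))
a=-.2-.8036
rel([*(H-.07*np.array([np.cos(a),np.sin(a)])),.1228],32.5)
E
```

```text
r 0.0705041027091542 q 0.4286565540782608
t 17.4 tcp [0.543  0.2397 0.1228] y 54.6 z [ 1.e-03  8.e-04 -1.e+00] F [-1.2  1.3  6.2] w 0.154 g 39.2 q7 0.47
shift [-0.0056  0.0256  0.0001] wz 22.1
```

>>> {"method": "drive_tool", "body": {
  "increments": [
    {"claw": 0.005, "dx": -0.0003, "dy": 0.0052, "dz": 0, "wx": 0, "wy": 0, "wz": 4.4},
    {"claw": 0.005, "dx": -0.0003, "dy": 0.0052, "dz": 0, "wx": 0, "wy": 0, "wz": 4.4},
    {"claw": 0.005, "dx": -0.0003, "dy": 0.0052, "dz": 0, "wx": 0, "wy": 0, "wz": 4.4},
    {"claw": 0.005, "dx": -0.0003, "dy": 0.0052, "dz": 0, "wx": 0, "wy": 0, "wz": 4.4},
    {"claw": 0.005, "dx": -0.0003, "dy": 0.0052, "dz": 0, "wx": 0, "wy": 0, "wz": 4.4},
    {"claw": 0.005, "dx": 0, "dy": 0, "dz": 0, "wx": 0, "wy": 0, "wz": 0},
    {"claw": 0.005, "dx": 0, "dy": 0, "dz": 0, "wx": 0, "wy": 0, "wz": 0},
    {"claw": 0.005, "dx": 0, "dy": 0, "dz": 0, "wx": 0, "wy": 0, "wz": 0}
  ]
}}

```text
t: 18.4
eef_pos: [0.5622, 0.2576, 0.1229]
tool_rot: [0.0, 0.48, 0.877, 0.001]
contact_force: [0.2, 3.2, 5.3]
gripper_width: 0.15
grasp_force: 39.1
```

```bash
cat > ang.py <<'E'
from h import *
H=np.array([.6,.1982])
def frame(f,name):
    z=np.load(f); p,d=z['p'],z['d']; V,U=np.mgrid[:420,:560]; P=pts('top',U,V,d)
    m=(d>0)&(np.hypot(P[...,0]-H[0],P[...,1]-H[1])<.046)&(P[...,2]>.09)&(P[...,2]<.122)&(p.max(2)<90)
    X=P[m][:,:2].astype(np.float32)
    l=cv2.fitLine(X,cv2.DIST_HUBER,0,.01,.01).ravel()
    print(name,m.sum(),X.mean(0),'normal deg',np.degrees(np.arctan2(l[1],l[0]))%180-90,cv2.minAreaRect(X))
E
cp top.npz top_rest.npz
python3 - <<'E'
from ang import *
e=get_obs()['eef_pos'][:2]-H; print('r',np.hypot(*e),'q',-.2-(np.arctan2(-e[1],-e[0])))
a=-.2-.8036
rel([*(H-.07*np.array([np.cos(a),np.sin(a)])),.1228],32.5)
p,d=grab('top')
frame('top_rest.npz','rest');frame('top.npz','now')
cv2.imwrite('pics/top2.png',cv2.resize(p[110:210,140:290,::-1],(780,520),interpolation=cv2.INTER_CUBIC))
E
```

```text
r 0.07042952907219266 q 0.8038798811438614
t 18.4 tcp [0.5622 0.2576 0.1229] y 32.63 z [ 0.0014  0.0014 -1.    ] F [0.2 3.2 5.3] w 0.15 g 39.1 q7 0.14
shift [-0.0004 -0.      0.0001] wz 0.13
rest 91 [0.5953326  0.19842674] normal deg -10.858788 ((0.5958425402641296, 0.19774171710014343), (0.08057808876037598, 0.005762248765677214), 78.57594299316406)
now 39 [0.5891703  0.19611274] normal deg -58.20771 ((0.5967612266540527, 0.20170749723911285), (0.08045496046543121, 0.006210876163095236), 33.89746856689453)
```

View pics/top2.png

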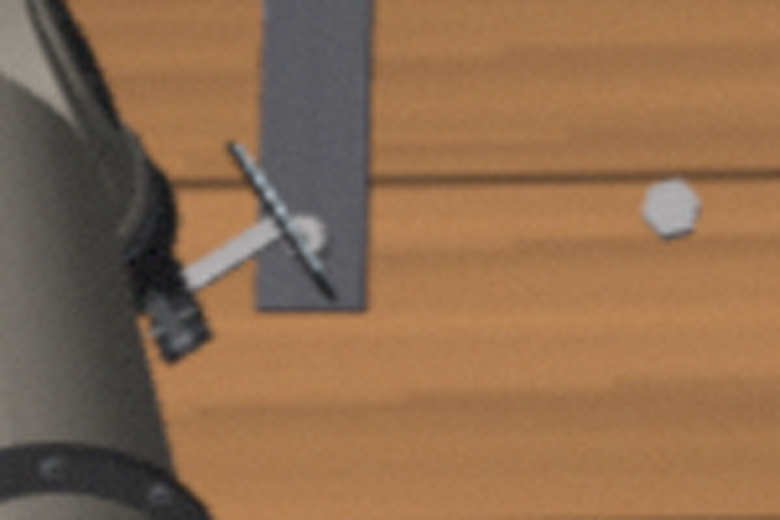

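The crop shows the mirror frame from (232,148) to (332,296), turned toward the box, with the post held in the fingers near (180,320). I refine the angle with a better line fit.

```bash
python3 - <<'E'
from ang import *
ims=[]
for f in('top_rest.npz','top.npz'):
    z=np.load(f); p,d=z['p'],z['d']; V,U=np.mgrid[:420,:560]; P=pts('top',U,V,d)
    Q=onplane('top',U,V,.106)
    for zl in(.085,.095):
        m=(d>0)&(np.hypot(Q[...,0]-H[0],Q[...,1]-H[1])<.044)&(P[...,2]>zl)&(P[...,2]<.125)
        X=Q[m][:,:2].astype(np.float32); l=cv2.fitLine(X,cv2.DIST_HUBER,0,.001,.01).ravel()
        t=(X-l[2:])@l[:2]; n=(X-l[2:])@np.array([-l[1],l[0]])
        ab=np.degrees(np.arctan2(l[1],l[0]))%180-90
        print(f,zl,m.sum(),'normal',round(ab,2),'t',t.min(),t.max(),'n std',n.std(),'offset of H along normal',(H-l[2:])@np.array([np.cos(np.radians(ab)),np.sin(np.radians(ab))]))
    # fine: dark/bright ridge profile in intensity rectified to plane
    g=cv2.cvtColor(p,cv2.COLOR_RGB2GRAY); 
o=[get_obs()['eef_pos'] for _ in range(1)]; print(o)
E
```

```text
top_rest.npz 0.085 122 normal -11.49 t -0.04093939 0.04311331 n std 0.0029935753 offset of H along normal 0.00460731652771111
top_rest.npz 0.095 103 normal -11.16 t -0.04124757 0.04226123 n std 0.002534389 offset of H along normal 0.003810160736423707
top.npz 0.085 92 normal -57.73 t -0.04013762 0.04596473 n std 0.00397123 offset of H along normal 0.0034474154722565465
top.npz 0.095 85 normal -57.79 t -0.041553877 0.04228442 n std 0.0020513327 offset of H along normal 0.003363968069889153
[array([0.5621487 , 0.2576128 , 0.12288092])]
```

The vision fit puts the mirror normal at -57.7° and the arm position puts it at -57.5°. The target is -57.5°, so the angle is right and I hand in.

```bash
python3 -c "
from h import *
o=get_obs();print(o['t'],o['joint_vel'].round(3),o['grasp_force']);print(hand_in())"
```

```text
18.45 [ 0.     0.     0.    -0.     0.002  0.002  0.002] 39.08265173435211
the job is handed in; nothing more can be done
None
```

The tin stands upright and released in the tray, and the gripper is holding the mirror still at about 0.80 rad, aimed at the bolt to within about 5 mm by my estimate; the job is handed in at 18.5 s, with no verdict shown.

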